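# Start an exposure under the push-latch splash cover

### The arm

A 6-joint arm with a two-finger parallel gripper is mounted at the origin on the work surface. World frame = base frame: x ahead of the robot, y to its left, z up, the work surface at z = 0. Lengths are in m, angles in rad, forces in N, time in s.
With the tool pointing down it reaches from about 0.35 to 0.975 m from the base axis. Payload 7.1 kg.
Tool frame: the origin (TCP) lies midway between the tips of the shut fingers; the grasp point (between the pads) lies 19 mm behind it; z points along the fingers, x is the direction in which the jaws open and shut, and the axes are right-handed (so a half turn about z gives the same grasp; the last joint's range is limited). The gripper opens to 88 mm and grips with 3 to 60 N. Pads are 20 mm wide; open, the fingers measure 115 mm over their backs; the gripper's body (75 mm by 178 mm) begins 61 mm behind the grasp point.
Start: joints at [-1.14, 0.423, 1.63, -0, 1.089, -0.019], TCP at [0.272, -0.563, 0.223] pointing down, gripper open.
Joint ranges: [-3, 3], [-0.9, 2.11], [0.09, 2.58], [-1.31, 4.45], [0.11, 2.69], [-2.54, 2.54]. Speed limits (rad/s): [2.39, 2.39, 3.01, 3.14, 3.14, 3.14].

### API

Orientations are given as a unit quaternion [w, x, y, z].
In Python, from station import move_pose, movel, movej, command_gripper, wait, inverse_kinematics, read_camera, camera_info, MotionError, job_done, get_time, get_joint_pos, get_qvel, get_effort, get_tcp_pos, get_ee_rot, get_ft_force, get_ft_torque, get_grip_width gives the robot as it stands. Calls block until the motion is done:
- move_pose(position, orientation): joint-space move of the TCP to a pose.
- movel(position, frame=None, v=0.15, until_force=None): straight line of the TCP; frame=None keeps the orientation; v is the mean speed in m/s. With until_force (N) it stops when the force on the tool has changed by that much, and returns True; else False.
- movej(angles): joint-space move.
- command_gripper(opening): opening from 0.0 (shut) to 1.0 (fully open); the grip force is fixed at half the most; returns when the fingers have stopped.
- wait(seconds).
- inverse_kinematics(position, orientation): joint angles nearest the present ones, or None.
- read_camera(name): name is "scene" or "top" or "wrist"; returns the picture (420x560x3 uint8, red, green, blue); there is no depth.
- camera_info(name): a dict with "intrinsics" (3x3 intrinsics, pixels), "T" (4x4, takes a point from camera to world coordinates); the wrist camera has in their place "tool_from_camera" (4x4, takes a point from camera to tool coordinates, whose origin is the TCP and whose axes are the tool frame's). Camera axes: x right, y up, looking along -z (the intrinsics and any distortion apply to the point x, -y, -z); pixel columns grow to the right and rows downward; lengths in m; the calibration is good to about 2 mm. A picture is of the moment at which its call begins: read the wrist's pose just before it. camera_info takes no time and is no camera call.
A pose or a line that the arm cannot do raises MotionError and nothing moves.
- job_done(): hands the job in, once; it reports no verdict.
Readings, each from a call of its own:
- get_time(): time.
- get_joint_pos(): joint angles.
- get_qvel(): joint speeds.
- get_effort(): joint torques, N m.
- get_tcp_pos(): TCP position.
- get_ee_rot(): TCP orientation.
- get_ft_force(): force on the tool from outside, world axes, zero at the start.
- get_ft_torque(): the same for the moment, N m.
- get_grip_width(): opening from 0.0 (shut) to 1.0 (fully open).
Only numpy, scipy, OpenCV 4.12 (cv2) and the standard library are available. Lean on these libraries where they do the work, as an engineer would, in place of code of your own. Each camera call takes 0.05 s, during which the arm holds its last target.

### The job

The screen on the exposure unit is ready to burn: press down on the front of the black splash cover so that it pops fully open, push the round start button inside all the way down, then push the cover back over and press it until it latches shut and stays shut by itself. Leave the square stop button alone, work with the fingertips without taking hold of the cover, and leave everything else on the bench and on the unit where it is.

Things in the scene. Friction and masses are not known exactly. Their poses are not given: they have to be found in the camera images.
- exposer: bench-top screen exposure unit: light grey steel case, 400 mm deep (x) x 440 mm wide (y), deck 105 mm above the bench; fixed. Origin at the centre of its underside; x points from its front (towards the robot) to its back, z up. A glass bed fills its rear 275 mm. A black splash cover lies level with the deck in the right half of its front, seen from the robot, over two buttons
- cover (a joint): angle of the black splash cover about its rear edge, rad: 0 = latched shut, 1.85 = fully open (16 degrees past upright, leaning away from the robot), -0.075 = pressed to its stop. Push-push latch: pressed down 3 to 7 mm at its front and let go, it swings open by a damped spring in about 2 s. To shut, push it all the way over without letting it back up, press it 3 to 7 mm below level, let go: it stays at 0
- cover_press (a point): point on the cover's outer face, mid-width, 100 mm from the hinge line and 24 mm from the front edge; pressing here takes 3 to 6 N, more nearer the hinge; shutting takes 2 to 5 N here, on the outer face, from behind and then from above. Moves with the cover; when shut its axes are the unit's (z is the face's outward normal, -x points from the hinge to the free edge)
- cover_edge (a point): middle of the cover's free (front) edge, on its outer face, 124 mm from the hinge line; moves with the cover. The cover is a stiff panel 156 mm wide and 5 mm thick with a 25 mm lip turned down along this edge and, under its middle, a striker tongue 10 mm wide and 37 mm deep
- cover_hinge (a point): middle of the cover's hinge line at its rear edge, in mid-thickness of the panel (2.5 mm below the outer face when shut), about 102 mm above the bench; fixed to the unit with the unit's axes; the hinge line runs along its y. Behind it the case is flat up to the glass bed, 2.5 mm above the deck
- start (a joint): travel of the start button, m: 0 = up, 0.005 = fully down; springs back up; 5 N presses it fully
- start_top (a point): centre of the top of the start button: round grey cap 28 mm across in a round steel bezel, under the cover, on the left seen from the robot, 75 mm in front of the hinge line. Its top is 12 mm below the deck; pressed straight down. The recess it stands in is 125 mm (x) x 160 mm (y) and 28 mm deep, with a 14 mm wide sill at the front, 15 mm below the deck 
- stop (a joint): travel of the stop button, m: 0 = up, 0.005 = fully down
- stop_top (a point): centre of the top of the stop button: a square grey cap 24 mm wide in a square steel bezel, 80 mm to the right of the start button
- frame: aluminium printing frame, 210 x 320 x 25 mm, lying on the glass bed of the exposure unit with a black press board and a small steel weight in it (top of the weight's knob 60 mm above the glass); origin at the centre of its underside
- tape: roll of tape, 88 mm across and 24 mm high, lying flat on the unit's plain front deck beside the cover; origin at the centre of its underside
- loupe: printer's magnifier, 48 mm across and 38 mm high, standing on the unit's plain front deck beside the cover; origin at the centre of its underside
- jar: closed jar, 84 mm across and 95 mm high, on the bench to the right of the unit; origin at the centre of its underside
- tub: closed white ink tub, 116 mm across and 98 mm high, on the bench to the right of the unit; origin at the centre of its underside
- squeegee: wooden squeegee, 260 mm long, 61 mm wide and 22 mm high, lying on the bench to the left of the unit; origin at the middle of its handle, underside

How it is judged:
On the way, in this order (a step that is already met when the one before it is completed fails the run):
1. the cover has popped fully open, the start button not yet pressed (value of joint cover above 1.6 rad and value of joint start below 0.001 m), for 0.2 s.
2. the start button is pressed down while the cover stands open (value of joint start above 0.0035 m and value of joint cover above 1 rad), for 0.1 s.
At the end, for the whole second after the job is handed in: the cover is latched shut by itself (within 0.02 rad of level with the deck) and at rest, both buttons are up (within 1 mm), and every other thing is within 20 mm of where it started (value of joint cover between -0.02 and 0.02 rad and velocity of joint cover below 0.05 rad/s and value of joint each of start, stop below 0.001 m and distance of each of frame, tape, loupe, jar, tub, squeegee from where it was at the start of the episode below 0.02 m); the robot touches nothing.
It fails at once if the square stop button is pressed (more than 2 mm) (value of joint stop above 0.002 m).
It fails at once if the cover is taken between the fingers (its panel lies at the grasp point) (x of the grasp point in the frame of cover_press between -0.03 and 0.1 m and y of the grasp point in the frame of cover_press between -0.082 and 0.082 m and z of the grasp point in the frame of cover_press between -0.007 and 0.002 m).
It fails at once if a thing on the unit (frame, tape, loupe) is moved more than 20 mm, lifted or tipped (distance of any of frame, tape, loupe from where it was at the start of the episode above 0.02 m or angle between any of frame, tape, loupe's own z axis and vertical above 0.35 rad).
It fails at once if a thing on the bench (jar, tub, squeegee) is moved more than 20 mm, lifted or tipped (distance of any of jar, tub, squeegee from where it was at the start of the episode above 0.02 m or angle between any of jar, tub, squeegee's own z axis and vertical above 0.35 rad).
It also fails if it takes over 56 s, if anything falls off the work surface, if the arm or the gripper's body presses on something with over 40 N, if the wrist force passes 120 N, or if a joint passes its speed limit or range.

## Working session

There is one attempt and no reset: what is moved stays moved. The work goes in short steps, each a Python script; the robot and the scene stay as the last script left them, time stands still between calls to the robot, and variables do not carry over. Pictures are saved under pics/ and viewed, and the job is handed in when it is done.

```bash
mkdir -p pics; cat > h.py <<'E'
import numpy as np, cv2
from station import *
def save(n,f):
    im=read_camera(n); cv2.imwrite(f'pics/{f}.png',im[:,:,::-1]); return im
E
python3 - <<'E'
from h import *
print(get_time())
for n in ['scene','top','wrist']:
    save(n,n+'0'); print(n,{k:np.round(v,4).tolist() if not isinstance(v,str) else v for k,v in camera_info(n).items()})
print(get_ee_rot(),get_tcp_pos(),get_time())
E
```

```text
0.0
scene {'intrinsics': [[443.257, 0.0, 284.0878], [0.0, 443.257, 211.5583], [0.0, 0.0, 1.0]], 'T': [[-0.4776, -0.6394, 0.6025, 1.3206], [0.8784, -0.3618, 0.3123, 0.4213], [0.0182, 0.6784, 0.7345, 0.9503], [0.0, 0.0, 0.0, 1.0]]}
top {'intrinsics': [[470.6793, 0.0, 288.3368], [0.0, 470.6793, 211.6791], [0.0, 0.0, 1.0]], 'T': [[-0.0007, 0.9926, -0.1215, 0.4502], [-0.9999, -0.0025, -0.0148, 0.06], [-0.015, 0.1215, 0.9925, 1.35], [0.0, 0.0, 0.0, 1.0]]}
wrist {'intrinsics': [[294.025, 0.0, 283.0169], [0.0, 294.025, 209.5692], [0.0, 0.0, 1.0]], 'tool_from_camera': [[1.0, 0.0004, 0.001, -0.0013], [0.0007, -0.9658, -0.2593, -0.0703], [0.0009, 0.2593, -0.9658, -0.1624], [0.0, 0.0, 0.0, 1.0]]}
[-3.21864824e-04  8.46983567e-01 -5.31618733e-01 -5.05441934e-04] [ 0.2715666  -0.56243328  0.22208307] 0.15
```

View pics/scene0.png

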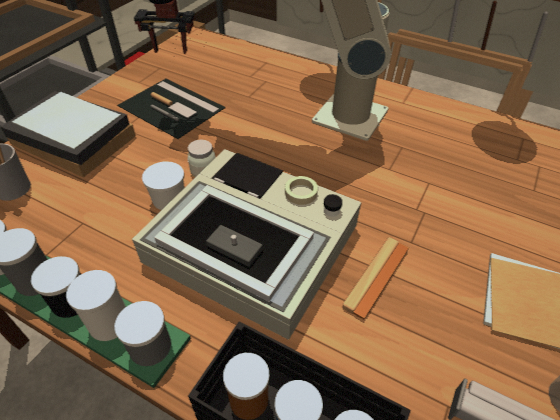

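View pics/top0.png

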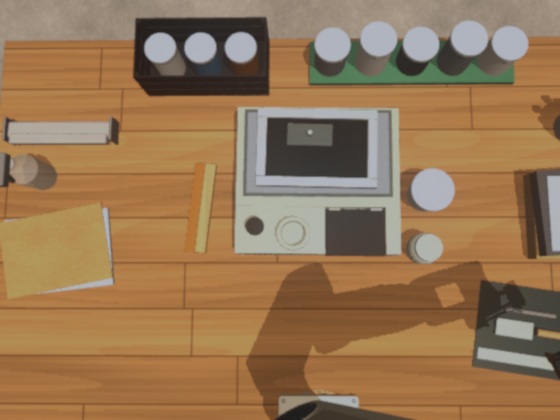

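View pics/wrist0.png

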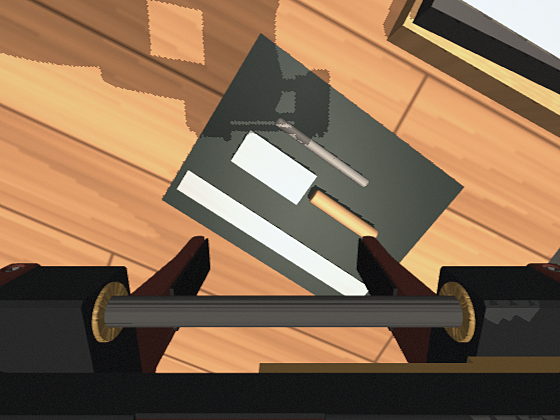

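The scene and top views show the unit with its front facing the robot. In the top view the black cover spans about (326–386, 208–254), with the tape at (293,233), the loupe at (255,226) and the jar at (426,248). I'll zoom in for corners.

```bash
python3 - <<'E'
import cv2
a=cv2.imread('pics/top0.png')[190:270,220:420]; cv2.imwrite('pics/topz.png',cv2.resize(a,None,fx=4,fy=4,interpolation=cv2.INTER_CUBIC))
a=cv2.imread('pics/scene0.png')[130:230,180:370]; cv2.imwrite('pics/scenez.png',cv2.resize(a,None,fx=4,fy=4,interpolation=cv2.INTER_CUBIC))
E
```

```text
(no output)
```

View pics/topz.png

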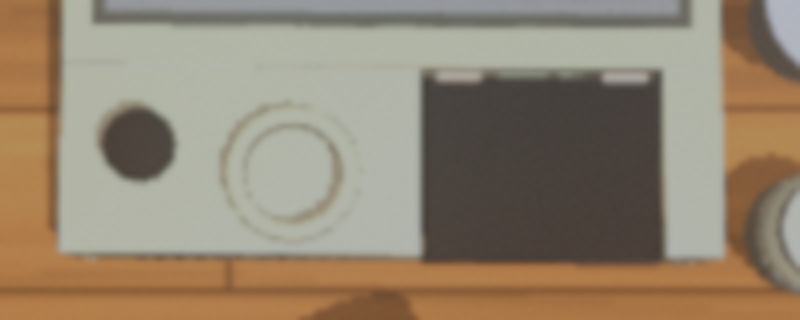

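View pics/scenez.png

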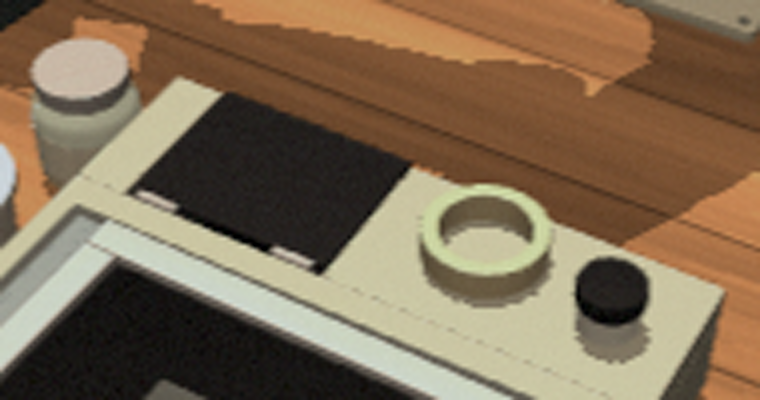

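```bash
cat >> h.py <<'E'
def ray(n,u,v,tool=None):
    c=camera_info(n);K=c['intrinsics']
    T=c['T'] if 'T' in c else tool@c['tool_from_camera']
    d=np.linalg.inv(K)@[u,v,1]; d=np.array([d[0],-d[1],-d[2]])
    return T[:3,3],T[:3,:3]@d
def onz(n,u,v,z,tool=None):
    o,d=ray(n,u,v,tool); return o+d*(z-o[2])/d[2]
def tri(rs):
    A=0;b=0
    for o,d in rs:
        d=d/np.linalg.norm(d);P=np.eye(3)-np.outer(d,d);A=A+P;b=b+P@o
    return np.linalg.solve(A,b)
def tooltf():
    from scipy.spatial.transform import Rotation as R
    q=get_ee_rot();T=np.eye(4);T[:3,:3]=R.from_quat([q[1],q[2],q[3],q[0]]).as_matrix();T[:3,3]=get_tcp_pos();return T
E
python3 - <<'E'
from h import *
z=lambda p,o:((p[0]+.5)/4-.5+o[0],(p[1]+.5)/4-.5+o[1])
np.set_printoptions(precision=4,suppress=True)
top=dict(FL=(422,260),FR=(662,261),BL=(423,70),BR=(663,72),uFL=(58,250),uFR=(726,257))
sc=dict(FL=(410,165),FR=(225,92),BL=(322,272),BR=(132,190),uFL=(722,292),uFR=(180,78))
for k in top:
    a=z(top[k],(220,190));b=z(sc[k],(180,130))
    print(k,onz('top',*a,.105),onz('scene',*b,.105),tri([ray('top',*a),ray('scene',*b)]))
# other things
for k,p,h in [('jar',(426,247),.095),('tub',(432,190),.098),('knob',(310,132),.167)]: print(k,onz('top',*p,h))
E
```

```text
FL [ 0.4884 -0.0182  0.105 ] [ 0.492 -0.018  0.105] [ 0.4888 -0.019   0.102 ]
FR [ 0.4876 -0.1757  0.105 ] [ 0.4893 -0.1751  0.105 ] [ 0.4877 -0.1761  0.1034]
BL [ 0.6146 -0.0202  0.105 ] [ 0.6142 -0.018   0.105 ] [ 0.6142 -0.0193  0.1045]
BR [ 0.6128 -0.1795  0.105 ] [ 0.6106 -0.1738  0.105 ] [ 0.6113 -0.1768  0.105 ]
uFL [0.4953 0.2219 0.105 ] [0.4993 0.2223 0.105 ] [0.4956 0.2219 0.1014]
uFR [ 0.4902 -0.2177  0.105 ] [ 0.4923 -0.2128  0.105 ] [ 0.4895 -0.2169  0.1017]
jar [ 0.5086 -0.2861  0.095 ]
tub [ 0.6611 -0.3068  0.098 ]
knob [0.8023 0.0215 0.167 ]
```

```bash
cat >> h.py <<'E'
from scipy.spatial.transform import Rotation as R
np.set_printoptions(precision=4,suppress=True)
PSI=-0.0135
H=np.array([0.6125,-0.0985,0.1025])
UX=np.array([np.cos(PSI),np.sin(PSI),0]);UY=np.array([-np.sin(PSI),np.cos(PSI),0]);UZ=np.array([0,0,1.])
M=np.column_stack([UY,UX,-UZ]); q=R.from_matrix(M).as_quat(); Q=[q[3],q[0],q[1],q[2]]
def unit(x,y,z): # point relative to hinge in unit axes
    return H+x*UX+y*UY+z*UZ
E
python3 - <<'E'
from h import *
print(onz('top',318,186,.1325))
p=unit(-.103,0,.10)
print(inverse_kinematics(p,Q))
command_gripper(0.0)
move_pose(p,Q); print(get_time(),get_tcp_pos(),get_ft_force(),get_joint_pos())
save('wrist','w1')
print(movel(unit(-.103,0,.025),v=.1),get_tcp_pos(),get_ft_force(),get_time())
save('scene','s1')
E
```

```text
[0.6668 0.0004 0.1325]
[-0.2113  0.2944  1.8802 -0.      0.967  -1.7686]
3.3833 [ 0.5096 -0.0976  0.2026] [-0.4505  0.6115  0.0648] [-0.2121  0.2945  1.8799 -0.0001  0.9669 -1.7681]
False [ 0.5099 -0.0972  0.1279] [ 0.3007 -0.5204  0.2757] 4.3333
```

View pics/w1.png

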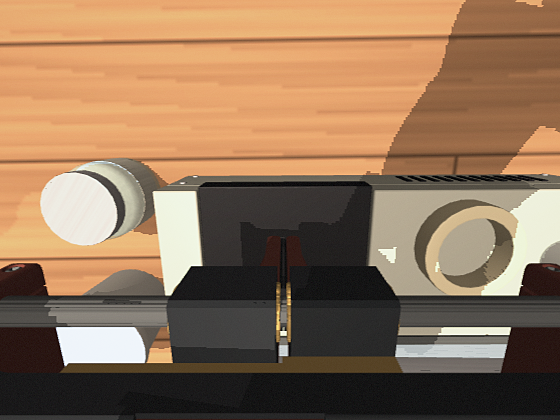

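View pics/s1.png

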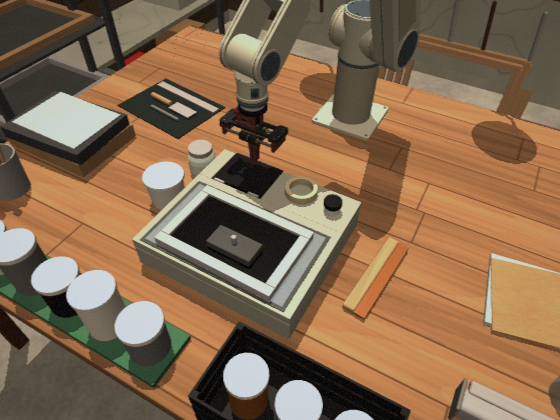

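The shut fingers stand over mid-cover: the tips are at (283,240) in the wrist view and the cover spans 200–370. Next I touch the cover and press.

```bash
python3 - <<'E'
from h import *
r=movel(unit(-.103,0,-.004),v=.02,until_force=2.0)
z=get_tcp_pos()[2]; print(r,get_tcp_pos(),get_ft_force(),get_time())
E
```

```text
True [ 0.5094 -0.0971  0.1048] [ 2.3878 -0.2767  1.1652] 5.4167
```

```bash
python3 - <<'E'
from h import *
movel([*unit(-.103,0,0)[:2],0.1002],v=.02)
print(get_tcp_pos(),get_ft_force())
p=unit(-.103,0,0)
movel([p[0],p[1],.118],v=.15)
p=unit(-.165,0,.06); movel(p,v=.25)
print(get_tcp_pos(),get_ft_force(),get_time())
wait(.3);save('scene','s2a')
p=unit(-.17,0,.17); movel(p,v=.2)
wait(1.0);save('scene','s2');save('wrist','w2');save('top','t2');print(get_tcp_pos(),get_time())
E
python3 -c "
import cv2
a=cv2.imread('pics/s2.png')[110:250,150:370]; cv2.imwrite('pics/s2z.png',cv2.resize(a,None,fx=3,fy=3,interpolation=cv2.INTER_CUBIC))"
```

```text
[ 0.5095 -0.0971  0.1001] [0.4006 0.2774 3.4618]
[ 0.4478 -0.0964  0.1624] [ 0.4548  0.3291 -0.7591] 6.525
[ 0.4425 -0.0962  0.2725] 8.725
```

View pics/s2z.png

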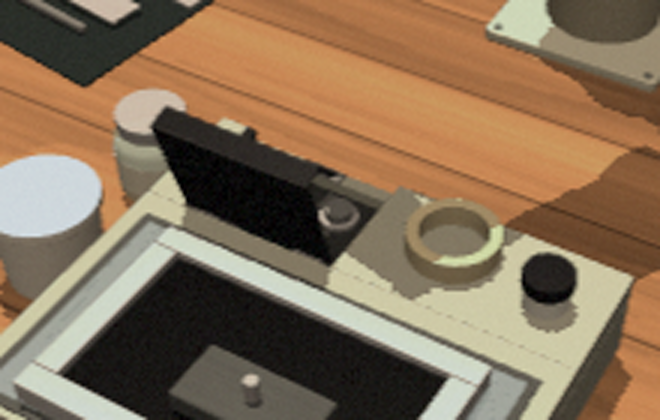

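View pics/w2.png

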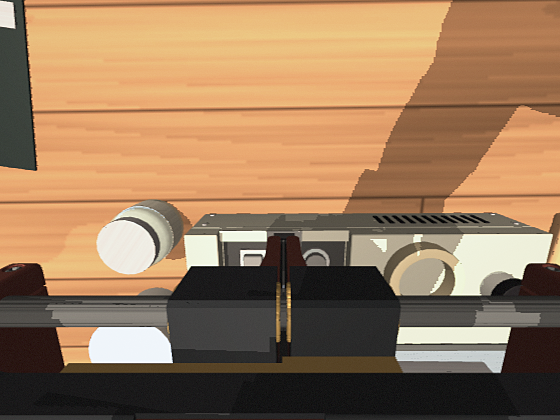

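View pics/t2.png

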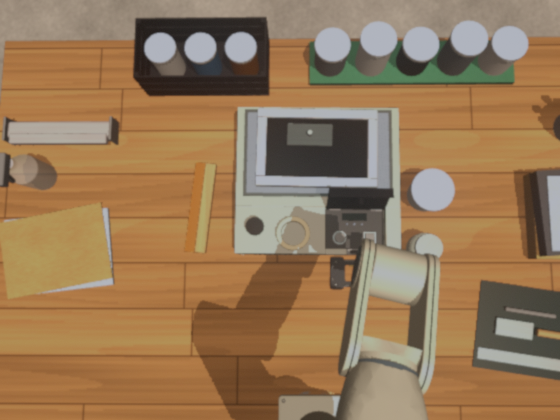

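The cover is open past upright. The start button's round cap shows at about (340,237) in the top view and (317,257) in the wrist view, and the square stop button is to its right at (369,237). I'll locate the start button.

```bash
python3 - <<'E'
from h import *
for f,(x,y,w,h),s in [('t2',(320,180,75,80),8),('w2',(190,200,180,80),4)]:
    a=cv2.imread(f'pics/{f}.png')[y:y+h,x:x+w]; cv2.imwrite(f'pics/{f}z.png',cv2.resize(a,None,fx=s,fy=s,interpolation=cv2.INTER_CUBIC))
E
```

```text
(no output)
```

View pics/t2z.png

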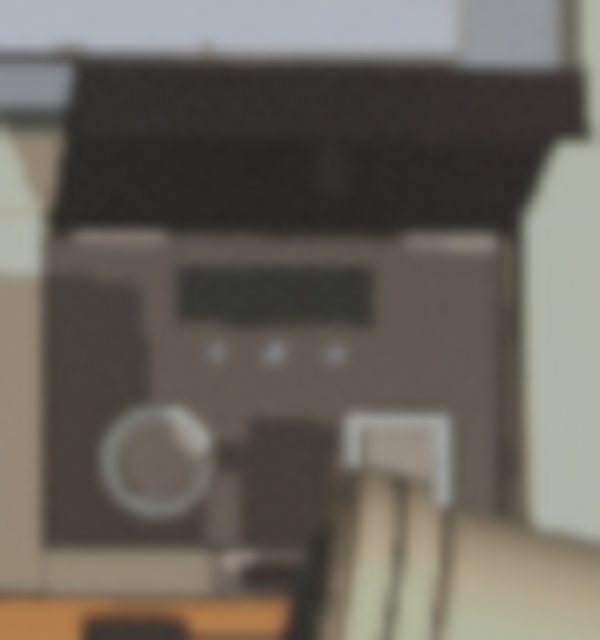

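View pics/w2z.png

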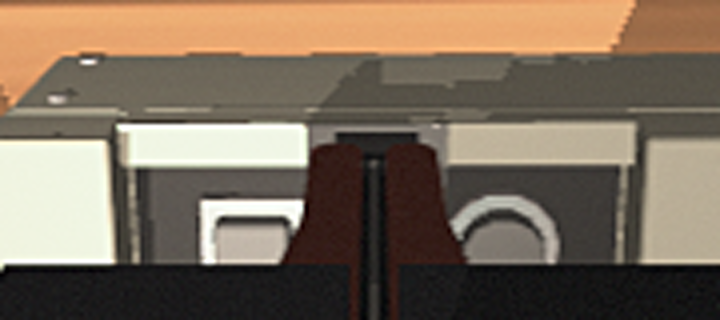

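```bash
python3 - <<'E'
from h import *
a=((157.5)/8-.5+320,461.5/8-.5+180); b=(338.5/3-.5+150,210.5/3-.5+110)
print(onz('top',*a,.093),onz('scene',*b,.093),tri([ray('top',*a),ray('scene',*b)]),'pred',unit(-.075,.04,-.0095))
E
```

```text
[ 0.5351 -0.0569  0.093 ] [ 0.5401 -0.055   0.093 ] [ 0.5355 -0.0576  0.088 ] pred [ 0.538  -0.0575  0.093 ]
```

```bash
python3 - <<'E'
from h import *
p=np.array([.537,-.0573,0]); up=lambda z:p+[0,0,z]
movel(up(.20),v=.2); movel(up(.105),v=.15)
r=movel(up(.086),v=.03,until_force=2.0); print(r,get_tcp_pos(),get_ft_force(),get_time())
E
```

```text
True [ 0.5373 -0.0573  0.0898] [ 0.6256 -0.1239  3.549 ] 10.8
```

```bash
python3 - <<'E'
from h import *
p=np.array([.537,-.0573,0]); up=lambda z:p+[0,0,z]
for z in (.0885,.0878,.0872):
    movel(up(z),v=.02); wait(.15); print(get_tcp_pos(),get_ft_force(),get_time())
save('scene','s3')
E
```

```text
[ 0.5373 -0.0573  0.0887] [0.4325 0.154  3.9971] 11.2
[ 0.5373 -0.0573  0.0883] [-0.5903  0.0993  8.6618] 11.6
[ 0.5374 -0.0573  0.0882] [-1.5127  0.149  14.3875] 12.0
```

```bash
python3 - <<'E'
from h import *
p=np.array([.537,-.0573,0]); up=lambda z:p+[0,0,z]
for z in (.0900,.0912,.0923,.0935,.095):
    movel(up(z),v=.03); wait(.1); print(get_tcp_pos()[2],get_ft_force()[2])
movel(up(.20),v=.2); print(get_time())
save('scene','s4')
E
python3 -c "
import cv2
a=cv2.imread('pics/s4.png')[70:250,120:370]; cv2.imwrite('pics/s4z.png',cv2.resize(a,None,fx=3,fy=3,interpolation=cv2.INTER_CUBIC))"
```

```text
0.08997721860934935 3.8014325620746225
0.0911474096506756 2.695047891186624
0.09219703458999617 2.1796657151407977
0.09330515693768335 0.6746440036931806
0.09489525747780804 0.634712139936196
14.475
```

View pics/s4z.png

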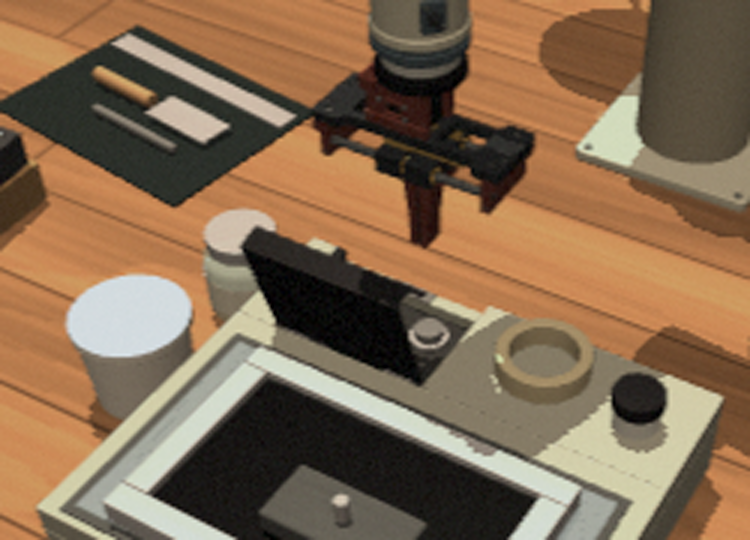

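The press reached the stop: force-free at z=0.0933 and a hard stop at 0.0883, which is 5 mm of travel. The image shows the cover still open and the start button back up. Now I close the cover from behind.

```bash
python3 - <<'E'
from h import *
movel(get_tcp_pos()*[1,1,0]+[0,0,.30],v=.25)
movel(unit(.064,0,.20),v=.25); movel(unit(.064,0,.099),v=.2)
print(get_tcp_pos(),get_ft_force(),get_time())
movel(unit(.030,0,.099),v=.06);print(get_ft_force())
save('scene','s5')
E
python3 -c "
import cv2
a=cv2.imread('pics/s5.png')[70:250,120:370]; cv2.imwrite('pics/s5z.png',cv2.resize(a,None,fx=3,fy=3,interpolation=cv2.INTER_CUBIC))"
```

```text
[ 0.6767 -0.0993  0.2027] [-0.2493 -0.6997  1.0799] 16.4667
[ 1.3805 -0.7243  1.3728]
```

View pics/s5z.png

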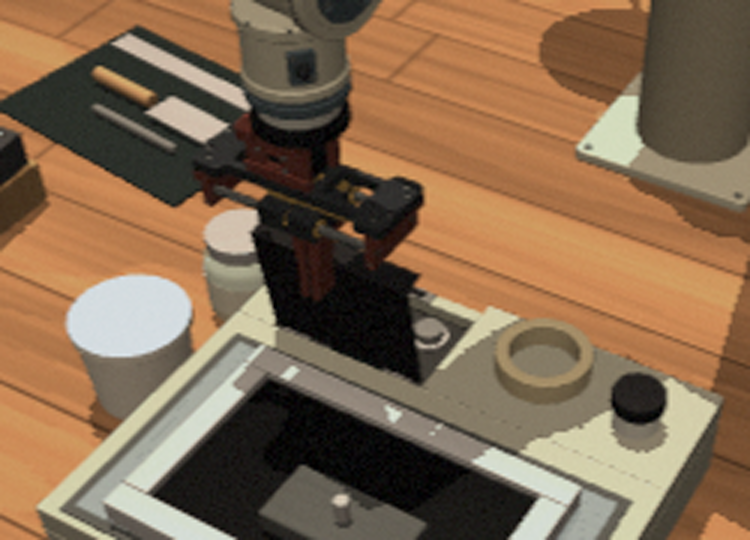

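The finger is behind the cover and pushing it with about 1.5 N. I'll continue the arc.

```bash
python3 - <<'E'
from h import *
movel(unit(.013,0,.100),v=.06)
for t in np.linspace(1.5,0.0,11):
    Rr=.101+.012*(1-t/1.5)
    c=(-Rr*np.cos(t)+.0025*np.sin(t), Rr*np.sin(t)+.0025*np.cos(t))
    movel(unit(c[0]+.010,0,c[1]),v=.08)
    f=get_ft_force(); print(round(t,2),get_tcp_pos(),f,round(get_time(),2))
    if np.linalg.norm(f)>15: break
save('scene','s6')
E
python3 -c "
import cv2
a=cv2.imread('pics/s6.png')[70:250,120:370]; cv2.imwrite('pics/s6z.png',cv2.resize(a,None,fx=3,fy=3,interpolation=cv2.INTER_CUBIC))"
```

```text
1.5 [ 0.6174 -0.0985  0.2031] [ 2.1433  0.8427 -0.442 ] 17.92
1.35 [ 0.6025 -0.0983  0.2027] [ 2.7426  0.0768 -0.9599] 18.26
1.2 [ 0.5875 -0.0982  0.1999] [ 2.9193  0.4452 -1.2379] 18.6
1.05 [ 0.5728 -0.098   0.1946] [2.1365 0.7088 0.6366] 18.94
0.9 [ 0.5587 -0.0978  0.187 ] [2.2136 0.2965 0.9725] 19.29
0.75 [ 0.5454 -0.0976  0.1771] [0.9927 0.0317 1.8588] 19.64
0.6 [ 0.5343 -0.0975  0.1655] [0.1801 0.6574 1.4694] 19.99
0.45 [ 0.5248 -0.0973  0.1523] [0.0594 0.3033 1.8379] 20.35
0.3 [ 0.5173 -0.0972  0.1375] [-0.2322 -0.1791  2.2922] 20.71
0.15 [ 0.5123 -0.0971  0.1218] [ 1.1232 -1.4793  2.7315] 21.07
0.0 [ 0.5091 -0.097   0.1049] [ 0.2908 -0.5814  0.8004] 21.43
```

View pics/s6z.png

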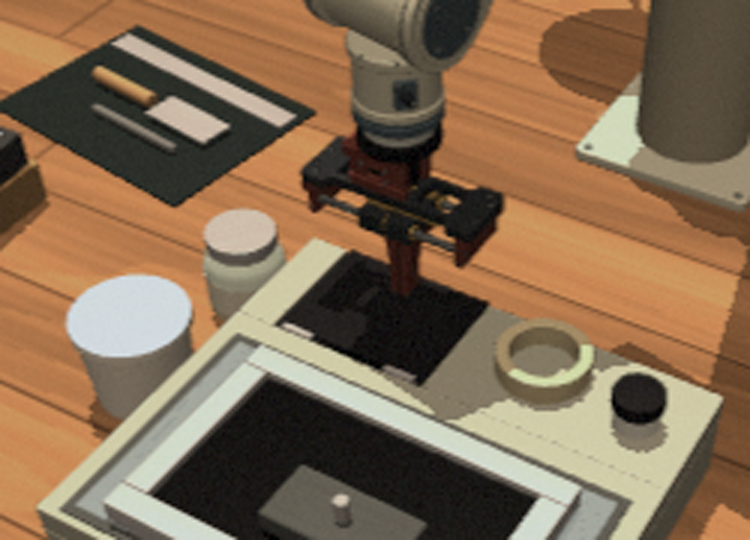

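The cover lies level. Now I press about 4.8 mm below level, hold briefly, then lift.

```bash
python3 - <<'E'
from h import *
p=unit(-.103,0,0)*[1,1,0]
movel(p+[0,0,.1002],v=.02); wait(.2); print(get_tcp_pos(),get_ft_force())
movel(p+[0,0,.107],v=.05); print(get_ft_force())
movel(p+[0,0,.16],v=.1); wait(.5); 
movel(unit(-.16,0,.17),v=.2); wait(1.5)
print(get_time(),get_ft_force()); save('scene','s7');save('wrist','w7');save('top','t7')
E
python3 -c "
import cv2
a=cv2.imread('pics/s7.png')[70:250,120:370]; cv2.imwrite('pics/s7z.png',cv2.resize(a,None,fx=3,fy=3,interpolation=cv2.INTER_CUBIC))"
```

```text
[ 0.5096 -0.0971  0.1003] [-0.2729  0.5293  3.1354]
[ 0.3632 -0.3694  0.0072]
25.8167 [0.554  0.2031 0.7585]
```

View pics/s7z.png

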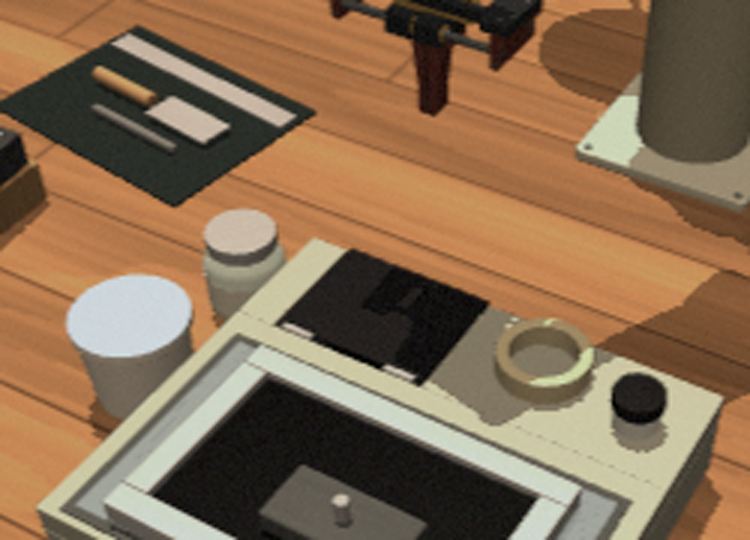

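View pics/t7.png

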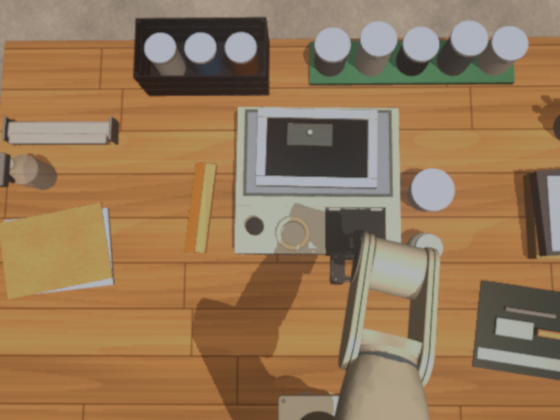

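The cover has stayed flat with its corners at their shut positions, more than 2 s after release. Tape, loupe, jar, tub, frame and squeegee are at the same pixels as at the start. I'm handing the job in.

```bash
python3 -c "
from h import *
job_done(); print(get_time())"
```

```text
the job is handed in; nothing more can be done
the job is handed in; nothing more can be done
```

The exposure job is done and handed in. The splash cover was opened, the start button pressed, and the cover latched shut again. The last clock reading, just before handing in, was 25.8 s of the 56 s allowed.

- **Opening:** I pressed the front of the cover about 4.8 mm with shut fingertips. It popped open past upright, seen in the scene, top and wrist pictures.
- **Start button:** I pushed it to its hard stop at z = 0.0883 m and felt no force from it above z = 0.0933 m. That is 5 mm of travel, and it sprang back up. I did not touch the stop button.
- **Closing:** I swept the cover over from behind with no more than about 3.5 N. Then I pressed it about 4.8 mm below level at 3.1 N and let go.
- **Last checks:** More than 2 s after release, the pictures showed the cover lying flat in its shut position. Every other item was at the same place as in the first pictures, and the robot was clear of everything. The cover angle and button states were judged from pictures and forces only, as there is no direct readout of them.
- **Measurements:** The camera positions agreed with the given sizes to within about 5 mm. No check failed.

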